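Take the lamp carrier off its deep hook and seat it in the nest

ROBOT

A 6-joint arm with a two-finger parallel gripper is mounted at the origin on the work surface. World frame = base frame: x ahead of the robot, y to its left, z up, the work surface at z = 0. Lengths are in m, angles in degrees, forces in N, time in s.
With the tool pointing down it reaches from about 0.3 to 0.75 m from the base axis. Payload 8.5 kg.
Tool frame: the origin (TCP) lies at the very end of the fingers, on their centre line; the grasp point (between the pads) lies 19 mm behind it; x points along the fingers, y is the direction in which the jaws open and shut, and the axes are right-handed (so a half turn about x gives the same grasp; the last joint's range is limited). The gripper opens to 85 mm and grips with 20 to 120 N. Pads are 22 mm wide; open, the fingers measure 114 mm over their backs; the gripper's body (76 mm by 85 mm) begins 54 mm behind the grasp point. The pads swing forward as they close: fully open they stand 13 mm farther back than shut.
Start: joints at [-86.82, 21.807, 74.336, -0, 83.858, -12.336], TCP at [0.147, -0.53, 0.231] pointing down, gripper open.
Joint ranges: [-178.18, 178.18], [-50.72, 133.34], [12.68, 142.11], [-81.47, 261.47], [9.98, 163.14], [-165.26, 165.26]. Speed limits (degrees/s): [136.94, 136.94, 180, 180, 180, 180].

INTERFACE

Orientations are given as a 3x3 rotation matrix whose columns are the frame's x, y, z axes.
In Python, from rig import sensors, cams, env gives the robot as it stands.
- The arm moves only by the shell command python3 -m crank 'ROWS' [FORCE]. ROWS is a JSON object of lists of equal length, an entry for each row: "hand": the closure in counts, from 0 (fully open) to 255 (shut); "translation": the shift along the tool's x, y, z in m, a list of three; "dr": the turn, a rotation vector about the tool's x, y, z in rad, a list of three. A call has 1 to 5 rows; each row is the pose to reach, as a shift and turn from the pose commanded when the call began, along the tool's axes at that moment; what a row does not reach only later rows make up. A row lasts 1/10 s, in which the tool goes at most 50 mm and 8.59 degrees, less where a joint would pass 70% of its speed; a pose out of reach is approached as far as the arm can. A call with a gripper value outside its range is refused whole. The fingers move at their own pace and stop on an object; FORCE is the grip in N (left out, the last holds). Time passes only in rows, so rows that repeat a pose let the fingers close. It gives the time, the measured TCP pose, the force and the opening at its end, in the units of the state.
- sensors.observe(): the state, without advancing time (a new reading comes with each control period).
- cams.get_image(name): name is "scene" or "top" or "wrist"; returns (picture, depth): 420x560x3 uint8, blue, green, red; 420x560 float32, m along the optical axis (not along the pixel's ray), 0 where there is no reading.
- cams.calibration(name): a dict with "vertical_fov" (degrees; the focal length in pixels is half the picture's height over the tangent of half this angle, whatever the lens; pixels are square), "cx", "cy" (the principal point, pixels), "extrinsics" (4x4, takes a point from camera to world coordinates). Camera axes: x right, y down, z forward; pixel columns grow to the right and rows downward; lengths in m; the calibration is good to about 2 mm. A picture is of the moment at which its call begins: read the wrist's pose just before it. calibration takes no time and is no camera call; for the wrist camera it gives the pose at the moment of the call.
- env.close_job(): hands the job in, once; it reports no verdict.
The state is a dict: "time_s": time; "q": joint angles; "qvel": joint speeds; "joint_efforts": joint torques, N m; "position": TCP position; "tool_rot": TCP orientation; "ft_force": force on the tool from outside, world axes, zero at the start; "wrist_torque": the same for the moment, N m; "grip_width": finger opening in m.
Only numpy, scipy, OpenCV 4.12 (cv2) and the standard library are available. Lean on these libraries where they do the work, as an engineer would, in place of code of your own. Each camera call takes 0.05 s, during which the arm holds its last target. There are 200 camera calls.

TASK

Take the headlamp carrier down from its deep hook: lift it past the upturned tip, then draw it out, without forcing it against the hook. Then set it gently down, upright and fully home, in the yellow-lipped locating nest on the bench, let go, and leave the jar, the screwdriver and the chrome bezel ring alone.

Things in the scene. Friction and masses are not known exactly. Their poses are not given: they have to be found in the camera images.
- stand: Fixed blue hook stand. Origin at bench level straight below its knuckle. Base plate 110 x 130 x 12; square post 30 thick, 230 high, its axis 95 mm to the stand's +x. A level round bar, 8 thick, its axis 217 above the bench, runs from the post in -x to the knuckle, where the carrier hangs and the sloping hook arm begins, heading to the stand's -x.
- knuckle (a point): On the bar's axis, 217 above the bench: root of the hook arm, a round bar 8 thick, 65 long to its corner (along its axis), then a tip 30 long turned up square to the arm (round red end adds 4). The arm is clamped rigidly, rising towards its corner at anything from 0 to 28 degrees (0 = level); this slope is not measured: feel or see it. The tip leans back with it.
- carrier: Loose lamp carrier, 0.3 to 0.55 kg, hung on the hook, its x within 5 degrees of the stand's x, tilted 3 degrees at most. Origin: centre of the underside of its aluminium tray, 90 (x) x 100 (y) x 38 high, with two lamp units fixed in it. In its plane x = 0 stands a frame of 8 mm round bar: uprights at y = -28 and +28, a top and a lower cross bar. A half turn about z fits the nest as well.
- carrier_bar (a point): Middle of the axis of the carrier's top cross bar, 112 above the tray's underside. It rests on the hook at the knuckle.
- carrier_low (a point): Middle of the axis of the lower cross bar, 56 above the tray's underside. The hook passes between the two bars (48 clear, both ways), so too much lift brings this bar up against the arm's underside. Between clearing the tip and that touch there are 10 mm of lift on a level arm, 5 on the steepest; on a sloping arm the carrier must rise as it is drawn out.
- carrier_grip (a point): Point inside the carrier's orange grip block, 140 above the tray's underside; the block, 16 (x) x 30 (y) x 44 high, stands on the top bar, its top 17 above this point. Grip it across its 30 mm (along the carrier's y). It can pivot a little in the fingers when carried or pushed fast.
- nest: Locating nest fixed to the bench: black plate 115 (x) x 125 (y) x 6 thick with a yellow guiding lip on all four sides, flared outwards by 30 degrees. Its floor, 6 above the bench, is 99 (x) x 109 (y) between the lips; the mouth at the lips' top, 20 above the bench, is 16 wider each way. Origin: centre of its underside at bench level; the carrier's x goes along the nest's x.
- jar: bystander: amber glass jar with red cap, 48 across, 75 high, origin at the centre of its underside
- driver: bystander: screwdriver with red handle, 160 long, lying; origin under its middle, x along it
- bezel: bystander: chrome bezel ring 84 across, 14 high, lying; origin at the centre of its underside
Things that resemble listed ones, but are neither listed nor needed, are in the scene too. Of the things shaped like the nest, the black one is meant. Leave any brown look-alike of the carrier alone.

How it is judged:
By the outcome, as a careful person would: the job done as asked, in the order asked, and still so for the second after the job is handed in, with the robot touching nothing.
It also fails if it takes over 67 s, if anything falls off the work surface, if the arm or the gripper's body presses on something with over 40 N, if the wrist force passes 120 N, or if a joint passes its speed limit or range.

## Working session

There is one attempt and no reset: what is moved stays moved. The work goes in short steps, Python scripts to look and compute and a shell command to move; the robot and the scene stay as the last step left them, time stands still between calls to the robot, and variables do not carry over. Pictures are saved under pics/ and viewed, about 8 in all and at most 12, crops included, and the job is handed in when it is done.

```bash
ls; mkdir -p pics
cat > h.py <<'E'
import numpy as np, cv2
from rig import sensors, cams, env
def K(name):
    c=cams.calibration(name); f=210/np.tan(np.radians(c["vertical_fov"])/2)
    return f,c["cx"],c["cy"],np.array(c["extrinsics"])
def grab(name,save=None):
    k=K(name); im,d=cams.get_image(name)
    if save: cv2.imwrite("pics/%s.png"%save,im); np.savez("pics/%s.npz"%save,im=im,d=d,f=k[0],cx=k[1],cy=k[2],E=k[3])
    return im,d,k
def load(s):
    z=np.load("pics/%s.npz"%s); return z["im"],z["d"],(float(z["f"]),float(z["cx"]),float(z["cy"]),z["E"])
def cloud(d,k):
    f,cx,cy,E=k; v,u=np.mgrid[:d.shape[0],:d.shape[1]]
    P=np.stack([(u-cx)/f*d,(v-cy)/f*d,d],-1)
    return P@E[:3,:3].T+E[:3,3]
def ray(u,v,k):
    f,cx,cy,E=k; r=E[:3,:3]@np.array([(u-cx)/f,(v-cy)/f,1]); return E[:3,3],r
def onplane(u,v,k,z):
    o,r=ray(u,v,k); return o+r*(z-o[2])/r[2]
def proj(p,k):
    f,cx,cy,E=k; q=E[:3,:3].T@(np.asarray(p)-E[:3,3]); return q[0]/q[2]*f+cx,q[1]/q[2]*f+cy
def triang(rays):
    A=0;b=0
    for o,r in rays:
        r=r/np.linalg.norm(r); M=np.eye(3)-np.outer(r,r); A=A+M; b=b+M@o
    return np.linalg.solve(A,b)
E
python3 - <<'E'
from h import *
for n in ("scene","top","wrist"):
    im,d,k=grab(n,n+"0"); print(n,k[0],k[1:3],np.round(k[3],3).tolist(),(d>0).mean())
s=sensors.observe(); print(s)
a=cv2.imread("pics/scene0.png");b=cv2.imread("pics/top0.png")
E
```

```text
pics
scene 470.42195138993077 (280.89973601093726, 209.48391412919966) [[0.266, 0.675, -0.688, 1.372], [0.964, -0.174, 0.202, -0.18], [0.017, -0.717, -0.697, 0.927], [0.0, 0.0, 0.0, 1.0]] 0.9945068027210885
top 538.4275688127602 (276.0478609565895, 200.67886363634938) [[0.009, -0.988, 0.155, 0.414], [-0.999, -0.004, 0.034, 0.013], [-0.033, -0.156, -0.987, 1.29], [0.0, 0.0, 0.0, 1.0]] 0.9958503401360544
wrist 295.2144172624632 (281.4974325664861, 216.78113585408775) [[0.267, -0.924, -0.272, 0.217], [-0.964, -0.257, -0.074, -0.51], [-0.001, 0.282, -0.959, 0.373], [0.0, 0.0, 0.0, 1.0]] 0.9961437074829932
{'time_s': 0.15, 'q': array([-8.68205202e+01,  2.18334812e+01,  7.43707101e+01, -7.02979740e-04,
        8.38574776e+01, -1.23364301e+01]), 'qvel': array([ 0.02977944, -0.05351033, -0.15389647,  0.05305282,  0.00952308,
       -0.00551969]), 'joint_efforts': array([ 2.86181596e-03, -4.48626101e+01, -2.31345534e+01, -1.54258587e-04,
        3.78477067e-03, -6.35137170e-07]), 'position': array([ 0.1471051 , -0.52974627,  0.23086482]), 'tool_rot': array([[-7.18773068e-05,  2.67507179e-01, -9.63555864e-01],
       [ 1.07399191e-03, -9.63555291e-01, -2.67507100e-01],
       [-9.99999421e-01, -1.05407889e-03, -2.18042786e-04]]), 'ft_force': array([-0.37377543,  0.60050155, -0.16326644]), 'wrist_torque': array([-0.03332386,  0.01149897, -0.02058236]), 'grip_width': 0.08569644860785437}
```

View pics/scene0.png

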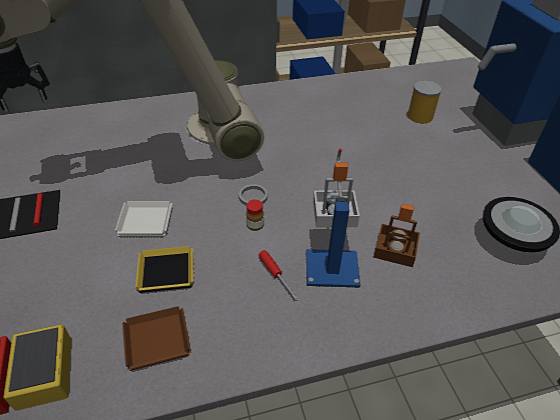

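View pics/top0.png

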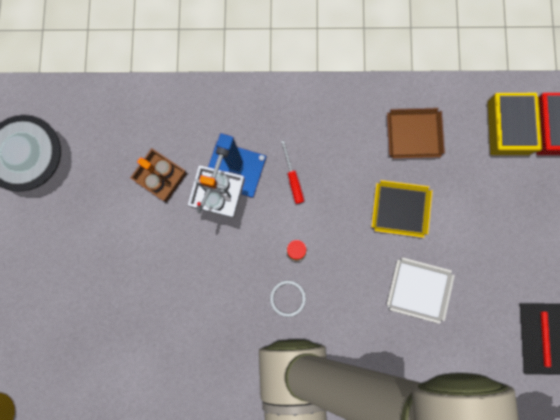

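The scene view shows the white carrier hanging on the blue stand at (340,190), with the brown look-alike at (400,240). The black nest with the yellow lip is at (165,268), and in the top view at (402,208). The other trays are a white one (145,218), a brown one (157,338) and a tall yellow box (38,365). Only the one at (165,268) is black with a flared yellow lip. Next I'll measure, and make one enlarged crop to confirm.

Run:
```python
from h import *
for n in ("scene0","top0"):
    im,d,k=load(n); P=cloud(d,k); hsv=cv2.cvtColor(im,cv2.COLOR_BGR2HSV); H,S,V=[hsv[...,i].astype(int) for i in range(3)]
    def rep(name,m):
        c,l,st,ce=cv2.connectedComponentsWithStats(m.astype(np.uint8))
        for i in range(1,c):
            if st[i,4]>=12:
                q=P[l==i]; q=q[q[:,2]>-.05]
                if len(q): print(n,name,st[i].tolist(),np.round(ce[i],1),"med",np.round(np.median(q,0),3),"lo",np.round(np.percentile(q,3,0),3),"hi",np.round(np.percentile(q,97,0),3))
    roi=np.zeros(H.shape,bool)
    if n=="scene0": roi[130:300,110:450]=1
    else: roi[120:330,120:450]=1
    rep("orange",roi&(H>=5)&(H<=14)&(S>200)&(V>140))
    rep("red",roi&((H<=4)|(H>=174))&(S>150)&(V>110))
    rep("yellow",roi&(H>=20)&(H<=32)&(S>150)&(V>100))
    rep("blue",roi&(H>=100)&(H<=118)&(S>150)&(V>50))
a=load("scene0")[0][130:300,110:440]; b=load("top0")[0][110:270,110:450]
a=cv2.resize(a,None,fx=2.4,fy=2.4,interpolation=cv2.INTER_CUBIC)[:,:790]
a2=cv2.resize(load("scene0")[0][140:290,290:430],None,fx=3.6,fy=3.6,interpolation=cv2.INTER_CUBIC)
b2=cv2.resize(load("top0")[0][120:240,120:280],None,fx=3.2,fy=3.2,interpolation=cv2.INTER_CUBIC)
o=np.zeros((600,800,3),np.uint8); o[:540,:400]=a2[:,50:450]; o[:384,400:]=b2[:,60:460]
c2=cv2.resize(load("top0")[0][170:250,360:445],None,fx=2.6,fy=2.6); o[390:390+c2.shape[0],450:450+c2.shape[1]]=c2[:210]
cv2.imwrite("pics/crop1.png",o)
```

```text
scene0 red [246, 200, 17, 11, 145] [254.2 204.9] med [0.497 0.003 0.076] lo [ 0.477 -0.016  0.071] hi [0.517 0.023 0.079]
scene0 red [260, 250, 21, 25, 212] [269.3 261.9] med [0.653 0.005 0.024] lo [ 0.615 -0.01   0.019] hi [0.687 0.02  0.028]
scene0 yellow [136, 246, 57, 44, 769] [164.3 264.8] med [ 0.575 -0.246  0.016] lo [ 0.537 -0.311  0.006] hi [ 0.662 -0.179  0.022]
scene0 blue [306, 202, 54, 85, 2278] [334.1 256.4] med [0.717 0.147 0.014] lo [0.645 0.097 0.009] hi [0.751 0.212 0.23 ]
top0 red [288, 171, 16, 33, 276] [295.3 187. ] med [0.646 0.011 0.024] lo [ 0.612 -0.005  0.017] hi [0.683 0.026 0.029]
top0 red [288, 241, 18, 18, 265] [296.2 249.7] med [0.493 0.008 0.075] lo [ 0.475 -0.01   0.062] hi [0.511 0.024 0.08 ]
top0 yellow [372, 181, 60, 56, 971] [403.2 207.8] med [ 0.6   -0.25   0.015] lo [ 0.534 -0.307  0.004] hi [ 0.658 -0.174  0.023]
top0 blue [209, 134, 55, 63, 1361] [239.7 163.3] med [0.695 0.138 0.014] lo [0.636 0.099 0.008] hi [0.735 0.21  0.232]
```

View pics/crop1.png

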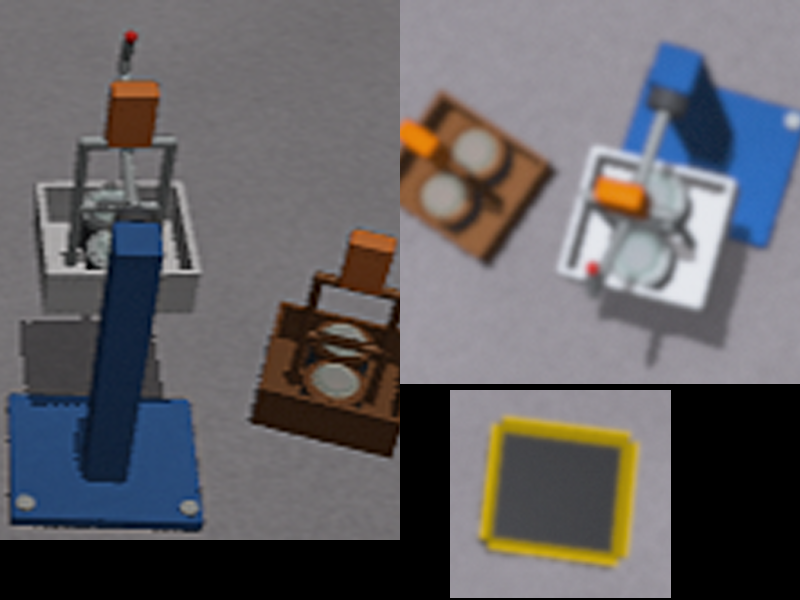

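The crop confirms the aluminium carrier with its orange block, hanging on the hook with the red tip. The brown one is the look-alike. The nest is black with a yellow lip. Now the precise measurement.

Run:
```python
from h import *
D={}
R={}
for n,roi in (("scene0",(140,300,300,375)),("top0",(120,225,185,270))):
    im,d,k=load(n); P=cloud(d,k); hsv=cv2.cvtColor(im,cv2.COLOR_BGR2HSV).astype(int); H,S,V=hsv[...,0],hsv[...,1],hsv[...,2]
    m=np.zeros(H.shape,bool); m[roi[0]:roi[1],roi[2]:roi[3]]=1
    o=m&(H>=5)&(H<=18)&(S>150)&(V>90)
    q=P[o]; print(n,"orange",o.sum(),"pix",np.argwhere(o).mean(0)[::-1], "z hist",np.round(np.percentile(q[:,2],[2,20,50,80,98]),3))
    t=o&(P[...,2]>np.percentile(q[:,2],95)-.006)
    uv=np.argwhere(t)[:,::-1].astype(np.float32); 
    r=cv2.minAreaRect(uv); zt=np.median(P[t][:,2]); b=np.array([onplane(*c,k,zt) for c in cv2.boxPoints(r)])
    print(" top face",t.sum(),"z",zt,"centre",b.mean(0),"edges",[(round(float(np.linalg.norm(b[i]-b[i-1])),4),round(float(np.degrees(np.arctan2(*(b[i]-b[i-1])[[1,0]]))),1)) for i in range(2)], "cloudmean",P[t].mean(0))
    R.setdefault('ot',[]).append(ray(*uv.mean(0),k))
    rd=m&((H<=4)|(H>=172))&(S>120)&(V>80)
    uv=np.argwhere(rd)[:,::-1]; print(" red",len(uv),uv.mean(0),np.round(np.median(P[rd],0),4)); R.setdefault('red',[]).append(ray(*uv.mean(0),k))
    # post top
    bl=m&(H>=100)&(H<=120)&(S>120)&(P[...,2]>.222)&(P[...,2]<.24)
    uv=np.argwhere(bl)[:,::-1]; r=cv2.minAreaRect(uv.astype(np.float32)); b=np.array([onplane(*c,k,.23) for c in cv2.boxPoints(r)])
    print(" post",len(uv),np.round(b.mean(0),4),[(round(float(np.linalg.norm(b[i]-b[i-1])),4),round(float(np.degrees(np.arctan2(*(b[i]-b[i-1])[[1,0]]))),1)) for i in range(2)],np.median(P[bl][:,2]))
    R.setdefault('post',[]).append(ray(*uv.mean(0),k))
    # base plate
    bp=(H>=100)&(H<=120)&(S>120)&(P[...,2]>.006)&(P[...,2]<.016); bp[:,:185]=0;bp[:120]=0; bp[:,400:]=0
    q=P[bp]; r=cv2.minAreaRect(q[:,:2].astype(np.float32)*1000); print(" base",len(q),r,np.median(q[:,2]))
    # nest: dark floor, lip
    y=(H>=18)&(H<=34)&(S>130)&(V>80)
    z=np.zeros_like(y); 
    if n=="scene0": z[235:305,120:210]=1
    else: z[165:250,360:445]=1
    y&=z; c,_=cv2.findContours(y.astype(np.uint8),cv2.RETR_EXTERNAL,cv2.CHAIN_APPROX_NONE); c=max(c,key=len)[:,0]
    w=np.array([onplane(*p,k,.02)[:2] for p in c],np.float32)*1000; print(" nest mouth",cv2.minAreaRect(w), "lip z", np.round(np.percentile(P[y][:,2],[5,50,95]),4))
    cn,_=cv2.findContours(y.astype(np.uint8),cv2.RETR_CCOMP,cv2.CHAIN_APPROX_NONE); cn=sorted(cn,key=len)[-2][:,0]
    w=np.array([onplane(*p,k,.006)[:2] for p in cn],np.float32)*1000; print(" nest floor",cv2.minAreaRect(w))
    # tray rim
    wt=m&(S<60)&(V>90)&(P[...,2]>.09)&(P[...,2]<.165); q=P[wt]; print(" tray",len(q),np.round(np.percentile(q,[2,50,98],0),4).tolist()); 
    top=q[q[:,2]>np.percentile(q[:,2],90)-.01]; print(cv2.minAreaRect(top[:,:2].astype(np.float32)*1000))
for a in R: print(a,np.round(triang(R[a]),4))
```

```text
scene0 orange 52 pix [341.  164.5] z hist [0.268 0.269 0.269 0.27  0.272]
 top face 51 z 0.26953424059272857 centre [0.61765418 0.17888727 0.26953424] edges [(0.0107, 159.8), (0.027, 75.8)] cloudmean [0.61769951 0.178585   0.26953764]
 red 6 [340.  149.5] [0.5711 0.1935 0.2742]
 post 164 [0.7088 0.1501 0.23  ] [(0.0373, 159.8), (0.0283, 75.6)] 0.22955370738909742
 base 1455 ((658.1458129882812, 8.703414916992188), (431.5453796386719, 113.66171264648438), 74.87960815429688) 0.01218650271884969
 nest mouth ((600.1273193359375, -245.50538635253906), (132.51773071289062, 124.39022064208984), 82.60718536376953) lip z [0.0062 0.016  0.0218]
 nest floor ((595.801025390625, -245.90667724609375), (111.314697265625, 101.73683166503906), 82.79205322265625)
 tray 442 [[0.5654, 0.123, 0.1135], [0.6085, 0.1602, 0.1494], [0.6658, 0.232, 0.1575]]
((633.1836547851562, 174.45748901367188), (100.46783447265625, 131.1387176513672), 76.37734985351562)
top0 orange 135 pix [207.55555556 181.28888889] z hist [0.243 0.261 0.269 0.271 0.273]
 top face 97 z 0.26969183932205487 centre [0.61382456 0.18169454 0.2
[... 186 characters left out ...]
 (0.0288, -18.2)] 0.22965584128006733
 base 896 ((693.864990234375, 158.62139892578125), (127.85725402832031, 108.1017837524414), 72.92227935791016) 0.011968426588655379
 nest mouth ((596.5538940429688, -240.65069580078125), (133.15093994140625, 123.7465591430664), 82.6384048461914) lip z [0.0034 0.0145 0.0224]
 nest floor ((597.3469848632812, -241.37196350097656), (111.82242584228516, 102.36747741699219), 82.50464630126953)
 tray 1546 [[0.5648, 0.1298, 0.1129], [0.6083, 0.172, 0.1434], [0.6647, 0.2349, 0.1591]]
((644.3298950195312, 175.0139923095703), (101.08126831054688, 149.83653259277344), 76.22884368896484)
ot [0.6144 0.1812 0.2666]
red [0.5669 0.1961 0.271 ]
post [0.7033 0.1539 0.2237]
```

```bash
python3 -m crank '{"hand":[0,0,0,0,0],"translation":[[-0.005,-0.030,-0.035],[-0.010,-0.061,-0.070],[-0.015,-0.091,-0.105],[-0.020,-0.122,-0.140],[-0.023,-0.152,-0.175]],"dr":[[0,0,0],[0,0,0],[0,0,0],[0,0,0],[0,0,0]]}'
python3 -m crank '{"hand":[0,0,0,0,0],"translation":[[-0.005,-0.030,-0.035],[-0.010,-0.061,-0.070],[-0.015,-0.091,-0.105],[-0.020,-0.122,-0.140],[-0.023,-0.152,-0.175]],"dr":[[0,0,0],[0,0,0],[0,0,0],[0,0,0],[0,0,0]]}'
python3 -m crank '{"hand":[0,0,0,0,0],"translation":[[-0.005,-0.030,-0.035],[-0.010,-0.061,-0.070],[-0.015,-0.091,-0.105],[-0.020,-0.122,-0.140],[-0.023,-0.152,-0.175]],"dr":[[0,0,0],[0,0,0],[0,0,0],[0,0,0],[0,0,0]]}'
python3 -m crank '{"hand":[0,0,0,0,0],"translation":[[0,0,0],[0,0,0],[0,0,0],[0,0,0],[0,0,0]],"dr":[[0,0.037,-0.135],[0,0.074,-0.27],[0,0.111,-0.405],[0,0.148,-0.54],[0,0.187,-0.673]]}'
python3 -m crank '{"hand":[0,0],"translation":[[0,0,0],[0,0,0]],"dr":[[0,0,0],[0,0,0]]}'
python3 - <<'E'
from h import *
s=sensors.observe(); print(s["position"],s["q"])
im,d,k=grab("wrist","side"); print(np.round(k[3],3).tolist())
for p in [(.6126,.1821,.217),(.567,.196,.271)]: print(proj(p,k))
E
```

```text
time_s: 0.65
position: [0.2757, -0.3349, 0.2546]
tool_rot: [[0.0, 0.267, -0.964], [-0.0, -0.964, -0.267], [-1.0, 0.0, -0.0]]
ft_force: [0.7, -0.5, -0.0]
grip_width: 0.0856
time_s: 1.15
position: [0.4037, -0.1416, 0.2777]
tool_rot: [[0.0, 0.267, -0.964], [-0.0, -0.964, -0.267], [-1.0, 0.0, -0.0]]
ft_force: [0.2, -0.6, 0.2]
grip_width: 0.085
time_s: 1.65
position: [0.5317, 0.0519, 0.3006]
tool_rot: [[0.0, 0.268, -0.963], [-0.0, -0.963, -0.268], [-1.0, 0.0, -0.0]]
ft_force: [0.3, -1.8, 0.4]
grip_width: 0.0855
time_s: 2.15
position: [0.5312, 0.0496, 0.3007]
tool_rot: [[0.002, 0.268, -0.963], [0.647, -0.735, -0.203], [-0.762, -0.623, -0.175]]
ft_force: [1.0, -0.5, 0.0]
grip_width: 0.0858
time_s: 2.35
position: [0.5311, 0.0495, 0.3]
tool_rot: [[0.0, 0.266, -0.964], [0.641, -0.74, -0.204], [-0.767, -0.618, -0.171]]
ft_force: [0.8, 0.5, -0.2]
grip_width: 0.0851
[0.53106423 0.04945049 0.30002596] [-24.77449259  20.80009408  74.43756929  36.44143491 101.39422488
  51.82078098]
[[0.266, -0.925, -0.272, 0.601], [-0.74, -0.377, 0.558, -0.027], [-0.618, 0.053, -0.784, 0.421], [0.0, 0.0, 0.0, 1.0]]
(np.float64(254.3586239815454), np.float64(108.67341102488825))
(np.float64(186.3833325989225), np.float64(145.87021565546334))
```

View pics/side.png

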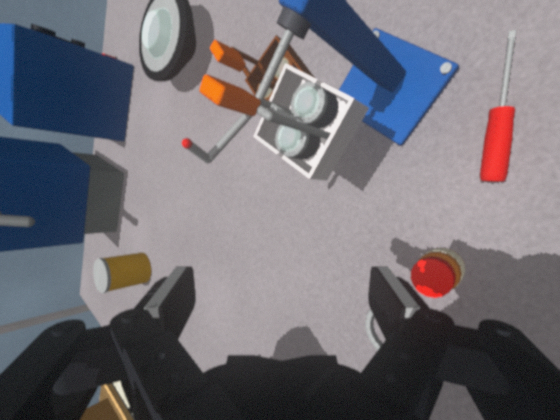

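The side view shows the carrier on the hook: tip at (186,143), arm corner about (211,156), knuckle about (262,103), collar (292,22). The arm slopes up clearly. I'll fit the arm and bar from depth and rays.

```bash
cat > side.py <<'E'
from h import *
im,d,k=load("side"); P=cloud(d,k)
hsv=cv2.cvtColor(im,cv2.COLOR_BGR2HSV).astype(int); H,S,V=hsv[...,0],hsv[...,1],hsv[...,2]
vv,uu=np.mgrid[:420,:560]
def fit(m,name):
    q=P[m]; c=q.mean(0); w=np.linalg.svd(q-c)[2][0]; print(name,m.sum(),np.round(c,4),"dir",np.round(w,3),"elev",round(float(np.degrees(np.arcsin(w[2]))),1),"head",round(float(np.degrees(np.arctan2(w[1],w[0]))),1))
    return c,w
z=P[...,2]
lvl=(vv>40)&(vv<90)&(uu>255)&(uu<300)&(z>.2)&(z<.23)&(S<70)
arm=(vv>112)&(vv<150)&(uu>212)&(uu<255)&(z>.2)&(z<.26)&(S<70)
tip=(vv>140)&(vv<158)&(uu>189)&(uu<207)&(z>.23)&(S<110)
red=(vv>130)&(vv<155)&(uu>175)&(uu<198)&((H<5)|(H>172))&(S>110)
fit(lvl,"bar");fit(arm,"arm");fit(tip,"tip"); print("red",red.sum(),P[red].mean(0),np.argwhere(red).mean(0)[::-1])
o=(vv>65)&(vv<125)&(uu>190)&(uu<262)&(H>=4)&(H<=18)&(S>150)&(V>70)
q=P[o]; print("orange",o.sum(),np.round(np.percentile(q,[1,50,99],0),4).tolist())
t=o&(np.abs(z-np.percentile(q[:,2],98))<.003); print("top",t.sum(),np.round(P[t].mean(0),4)); uv=np.argwhere(t)[:,::-1].astype(np.float32)
r=cv2.minAreaRect((P[t][:,:2]*1000).astype(np.float32)); print(r)
post=(H>=100)&(H<=120)&(S>120)&(np.abs(z-.229)<.003)&(uu>250)&(uu<420)&(vv<100); print("post top visible",post.sum(),np.round(P[post].mean(0),4) if post.any() else "")
bp=(H>=100)&(H<=120)&(S>120)&(np.abs(z-.012)<.004)&(uu>300); print("base",cv2.minAreaRect((P[bp][:,:2]*1000).astype(np.float32)))
rim=(S<60)&(V>130)&(uu>240)&(uu<375)&(vv>60)&(vv<185)&(z>.1)&(z<.17); q=P[rim]; print("rim z",np.round(np.percentile(q[:,2],[2,50,90,98]),4))
top=q[q[:,2]>.146]; print(cv2.minAreaRect((top[:,:2]*1000).astype(np.float32)))
E
python3 side.py
python3 - <<'E'
from h import *
im=load("side")[0]; cv2.imwrite("pics/side_crop.png",cv2.resize(im[0:190,150:390],None,fx=3.1,fy=3.1,interpolation=cv2.INTER_CUBIC))
E
```

```text
bar 506 [0.651  0.1697 0.2187] dir [-0.953  0.303  0.014] elev 0.8 head 162.4
arm 423 [0.5874 0.189  0.2314] dir [-0.86   0.286  0.422] elev 25.0 head 161.6
tip 160 [0.5646 0.195  0.2598] dir [-0.413  0.134 -0.901] elev -64.3 head 162.0
red 70 [0.56967753 0.19429166 0.27295842] [186.05714286 142.88571429]
orange 1176 [[0.6072, 0.1659, 0.1189], [0.6157, 0.1691, 0.2624], [0.6671, 0.3291, 0.2699]]
top 469 [0.6163 0.1799 0.2687]
((616.5462036132812, 181.32135009765625), (30.12266731262207, 14.971378326416016), 76.70640563964844)
post top visible 267 [0.6926 0.1523 0.2288]
base ((695.033203125, 156.67758178710938), (127.72767639160156, 107.36412811279297), 72.54365539550781)
rim z [0.1153 0.1499 0.1557 0.1572]
((616.279052734375, 182.54995727539062), (102.02339172363281, 90.23287963867188), 76.02666473388672)
```

View pics/side_crop.png

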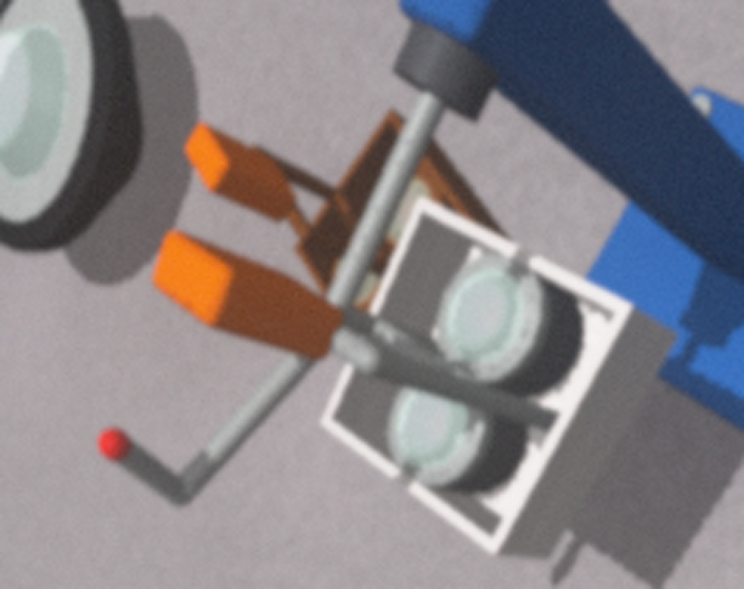

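Slope is about 25° (arm 25.0, tip 25.7), stand heading about -18°. The carrier's y heads about 76.4°, with the block centre about (0.616, 0.181), top z 0.2695. Moving above it.

```bash
python3 -m crank '{"hand":[0,0,0,0,0],"translation":[[0,0,0],[0,0,0],[0,0,0],[0,0,0],[0,0,0]],"dr":[[0,-0.037,0.135],[0,-0.074,0.27],[0,-0.111,0.405],[0,-0.148,0.54],[0,-0.187,0.673]]}' >/dev/null
python3 -m crank '{"hand":[0,0,0,0,0],"translation":[[-0.006,-0.021,-0.023],[-0.012,-0.042,-0.047],[-0.018,-0.062,-0.070],[-0.024,-0.083,-0.094],[-0.030,-0.104,-0.117]],"dr":[[0.102,0,0],[0.204,0,0],[0.306,0,0],[0.408,0,0],[0.508,0,0]]}' >/dev/null
python3 -m crank '{"hand":[0,0],"translation":[[0,0,0],[0,0,0]],"dr":[[0,0,0],[0,0,0]]}'
python3 - <<'E'
from h import *
im,d,k=grab("wrist","over"); P=cloud(d,k); z=P[...,2]
hsv=cv2.cvtColor(im,cv2.COLOR_BGR2HSV).astype(int); H,S,V=hsv[...,0],hsv[...,1],hsv[...,2]
o=(H>=4)&(H<=18)&(S>150)&(V>90)&(np.abs(z-.27)<.006)
uv=np.argwhere(o)[:,::-1].astype(np.float32); r=cv2.minAreaRect(uv); print(o.sum(),r,"z",np.median(z[o]))
b=np.array([onplane(*c,k,.2695) for c in cv2.boxPoints(r)]); print("block",b.mean(0),P[o].mean(0),[(round(float(np.linalg.norm(b[i]-b[i-1])),4),round(float(np.degrees(np.arctan2(*(b[i]-b[i-1])[[1,0]]))),1)) for i in range(2)])
# height from two views by rays (side top-face centre)
im2,d2,k2=load("side"); P2=cloud(d2,k2); h2=cv2.cvtColor(im2,cv2.COLOR_BGR2HSV).astype(int)
vv,uu=np.mgrid[:420,:560]; o2=(h2[...,0]>=4)&(h2[...,0]<=18)&(h2[...,1]>150)&(np.abs(P2[...,2]-.269)<.004)&(vv>65)&(uu<262)
r2=cv2.minAreaRect(np.argwhere(o2)[:,::-1].astype(np.float32)); print("triang",triang([ray(*r[0],k),ray(*r2[0],k2)]))
E
```

```text
time_s: 3.6
position: [0.6156, 0.1826, 0.3309]
tool_rot: [[0.002, -0.232, -0.973], [-0.001, -0.973, 0.232], [-1.0, 0.001, -0.002]]
ft_force: [0.8, -1.3, -0.8]
grip_width: 0.0853
737 ((283.0, 230.0), (38.0, 20.0), 0.0) z 0.2687185935520753
block [0.61799604 0.18177306 0.2695    ] [0.61741851 0.18220654 0.26859041] [(0.0279, 76.5), (0.0154, -14.4)]
triang [0.61667688 0.18209337 0.26615287]
```

```bash
python3 -m crank '{"hand":[0,0,0,0,0],"translation":[[0.025,0,-0.0015],[0.045,0,-0.0015],[0.065,0,-0.0015],[0.082,0,-0.0015],[0.098,0,-0.0015]],"dr":[[0,0,0],[0,0,0],[0,0,0],[0,0,0],[0,0,0]]}'
python3 -m crank '{"hand":[60,90,110,120,125],"translation":[[0,0,0],[0,0,0],[0,0,0],[0,0,0],[0,0,0]],"dr":[[0,0,0],[0,0,0],[0,0,0],[0,0,0],[0,0,0]]}' 30
```

```text
time_s: 4.15
position: [0.6168, 0.1802, 0.2322]
tool_rot: [[0.001, -0.235, -0.972], [-0.001, -0.972, 0.235], [-1.0, 0.0, -0.001]]
ft_force: [0.6, -0.2, 0.8]
grip_width: 0.0853
time_s: 4.65
position: [0.6175, 0.181, 0.233]
tool_rot: [[0.001, -0.235, -0.972], [0.0, -0.972, 0.235], [-1.0, -0.0, -0.001]]
ft_force: [0.1, -1.1, -0.9]
grip_width: 0.0436
```

```bash
python3 -m crank '{"hand":[145,155,163,172,190],"translation":[[0,0,0],[0,0,0],[0,0,0],[0,0,0],[0,0,0]],"dr":[[0,0,0],[0,0,0],[0,0,0],[0,0,0],[0,0,0]]}' 30
python3 -m crank '{"hand":[255,255,255],"translation":[[0,0,0],[0,0,0],[0,0,0]],"dr":[[0,0,0],[0,0,0],[0,0,0]]}' 70
```

```text
time_s: 5.15
position: [0.6174, 0.181, 0.2324]
tool_rot: [[0.0, -0.235, -0.972], [-0.0, -0.972, 0.235], [-1.0, 0.0, -0.0]]
ft_force: [-0.5, -0.6, 0.5]
grip_width: 0.0296
time_s: 5.45
position: [0.6175, 0.181, 0.2325]
tool_rot: [[0.0, -0.235, -0.972], [-0.0, -0.972, 0.235], [-1.0, -0.0, -0.0]]
ft_force: [0.0, -0.8, 2.2]
grip_width: 0.0292
```

```bash
python3 -m crank '{"hand":[255,255,255,255,255],"translation":[[-0.002,0,0],[-0.006,0,0],[-0.011,0,0],[-0.016,0,0],[-0.020,0,0]],"dr":[[0,0,0],[0,0,0],[0,0,0],[0,0,0],[0,0,0]]}'
python3 -m crank '{"hand":[255,255,255,255,255],"translation":[[-0.004,0,0],[-0.008,0,0],[-0.012,0,0],[-0.0157,0,0],[-0.0157,0,0]],"dr":[[0,0,0],[0,0,0],[0,0,0],[0,0,0],[0,0,0]]}'
python3 - <<'E'
from h import *
im,d,k=grab("wrist","lift"); s=sensors.observe(); print(s["ft_force"],s["wrist_torque"],s["position"])
E
```

```text
time_s: 5.95
position: [0.6174, 0.1811, 0.2528]
tool_rot: [[0.0, -0.235, -0.972], [0.0, -0.972, 0.235], [-1.0, -0.0, -0.0]]
ft_force: [0.2, 0.1, -4.3]
grip_width: 0.0291
time_s: 6.45
position: [0.6176, 0.1811, 0.2686]
tool_rot: [[0.001, -0.235, -0.972], [0.0, -0.972, 0.235], [-1.0, -0.0, -0.001]]
ft_force: [1.1, 0.3, -4.3]
grip_width: 0.0295
[ 0.24579673 -0.08334251 -4.52573261] [-0.01899657  0.02113005 -0.03401859] [0.61745211 0.18101706 0.26822331]
```

View pics/lift.png

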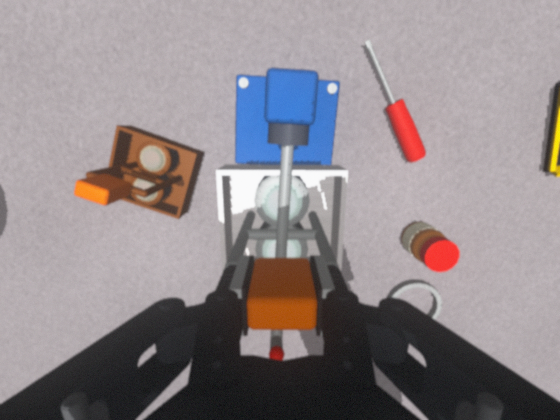

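The lifted view shows the carrier free under the hook: tip at (276,354), block held squarely. Weight is about 4.4 N, so about 0.45 kg. Drawing out along the 25° arm.

```bash
python3 -m crank '{"hand":[255,255,255,255,255],"translation":[[-0.0019,-0.0003,0.004],[-0.0038,-0.0006,0.008],[-0.0057,-0.0009,0.012],[-0.0075,-0.0012,0.016],[-0.0094,-0.0015,0.020]],"dr":[[0,0,0],[0,0,0],[0,0,0],[0,0,0],[0,0,0]]}'
python3 -m crank '{"hand":[255,255,255],"translation":[[-0.0019,-0.0003,0.004],[-0.0038,-0.0006,0.008],[-0.0047,-0.0007,0.010]],"dr":[[0,0,0],[0,0,0],[0,0,0]]}'
python3 -c "
from h import *
im,d,k=grab('top','draw1'); im2,_,_=grab('scene','draw1s'); s=sensors.observe(); print(s['ft_force'],s['wrist_torque'])"
```

```text
time_s: 7.0
position: [0.5979, 0.1874, 0.2777]
tool_rot: [[0.0, -0.235, -0.972], [0.0, -0.972, 0.235], [-1.0, -0.0, -0.0]]
ft_force: [-0.7, 0.6, -4.1]
grip_width: 0.0289
time_s: 7.3
position: [0.5884, 0.1904, 0.2825]
tool_rot: [[0.0, -0.235, -0.972], [0.0, -0.972, 0.235], [-1.0, -0.0, -0.0]]
ft_force: [0.5, 0.4, -4.7]
grip_width: 0.0293
[-0.10926871 -0.07590042 -3.92774785] [ 0.00962642 -0.0657627  -0.05236041]
```

```bash
python3 -m crank '{"hand":[255,255,255,255,255],"translation":[[-0.0012,-0.0002,0.0025],[-0.0023,-0.0004,0.005],[-0.0035,-0.0005,0.0075],[-0.0047,-0.0007,0.010],[-0.0047,-0.0007,0.010]],"dr":[[0,0,0],[0,0,0],[0,0,0],[0,0,0],[0,0,0]]}'
python3 -c "
from h import *
s=sensors.observe(); print(s['ft_force'],s['wrist_torque'])"
```

```text
time_s: 7.9
position: [0.5789, 0.1934, 0.2872]
tool_rot: [[0.0, -0.235, -0.972], [0.0, -0.972, 0.235], [-1.0, -0.0, -0.0]]
ft_force: [0.5, 0.4, -4.8]
grip_width: 0.0294
[ 0.47101551  0.41181941 -4.75753978] [-0.0504366   0.01044335 -0.00324577]
```

```bash
python3 -m crank '{"hand":[255,255,255,255],"translation":[[-0.0012,-0.0002,0.0025],[-0.0023,-0.0004,0.005],[-0.0035,-0.0005,0.0075],[-0.0038,-0.0006,0.008]],"dr":[[0,0,0],[0,0,0],[0,0,0],[0,0,0]]}'
python3 -c "
from h import *
s=sensors.observe(); print(s['ft_force'],s['wrist_torque'])"
```

```text
time_s: 8.3
position: [0.5713, 0.1958, 0.291]
tool_rot: [[0.0, -0.235, -0.972], [0.0, -0.972, 0.235], [-1.0, -0.0, -0.0]]
ft_force: [-0.5, -0.2, -5.7]
grip_width: 0.0292
[-0.48928677 -0.22152376 -5.65729123] [ 0.05757575 -0.04889213 -0.04418498]
```

```bash
for i in 1 2 3; do python3 -m crank '{"hand":[255],"translation":[[0,0,0]],"dr":[[0,0,0]]}' | grep ft; done
python3 -c "
from h import *
im,d,k=grab('wrist','d2'); P=cloud(d,k)
h=cv2.cvtColor(im,cv2.COLOR_BGR2HSV).astype(int); m=((h[...,0]<5)|(h[...,0]>172))&(h[...,1]>110)
vv,uu=np.mgrid[:420,:560]; m&=(uu>220)&(uu<340)&(vv>160); print(m.sum(),np.argwhere(m).mean(0)[::-1] if m.any() else '',P[m].mean(0))
s=sensors.observe();print(s['ft_force'],s['position'])"
```

```text
ft_force: [0.2, -0.4, -4.9]
ft_force: [0.3, -0.7, -4.5]
ft_force: [0.0, -0.5, -4.6]
24 [282.04166667 255.79166667] [0.5729529  0.19590511 0.27234961]
[-0.83600836 -0.42043667 -4.34075968] [0.57160184 0.19568018 0.29052361]
```

```bash
python3 -m crank '{"hand":[255,255,255,255,255],"translation":[[-0.0012,-0.0002,0.0025],[-0.0023,-0.0004,0.005],[-0.0038,-0.0006,0.008],[-0.0056,-0.0009,0.012],[-0.0056,-0.0009,0.012]],"dr":[[0,0,0],[0,0,0],[0,0,0],[0,0,0],[0,0,0]]}'
python3 -m crank '{"hand":[255,255,255,255,255],"translation":[[-0.0019,-0.0003,0.004],[-0.0038,-0.0006,0.008],[-0.0057,-0.0009,0.012],[-0.0075,-0.0012,0.016],[-0.0094,-0.0015,0.020]],"dr":[[0,0,0],[0,0,0],[0,0,0],[0,0,0],[0,0,0]]}'
python3 -c "
from h import *
im2,_,_=grab('scene','d3s'); s=sensors.observe(); print(s['ft_force'],s['wrist_torque'])
cv2.imwrite('pics/d3c.png',cv2.resize(im2[110:290,260:420],None,fx=3.3,fy=3.3,interpolation=cv2.INTER_CUBIC))"
```

```text
time_s: 9.15
position: [0.5597, 0.1997, 0.2968]
tool_rot: [[0.001, -0.235, -0.972], [0.0, -0.972, 0.235], [-1.0, -0.0, -0.001]]
ft_force: [0.3, 1.3, -3.9]
grip_width: 0.0293
time_s: 9.65
position: [0.5407, 0.2057, 0.3059]
tool_rot: [[0.0, -0.235, -0.972], [0.0, -0.972, 0.235], [-1.0, -0.0, -0.0]]
ft_force: [0.4, 1.0, -4.9]
grip_width: 0.0289
[ 0.01275866 -0.13301644 -4.98231518] [ 0.05671417 -0.14095399  0.02668466]
```

View pics/d3c.png

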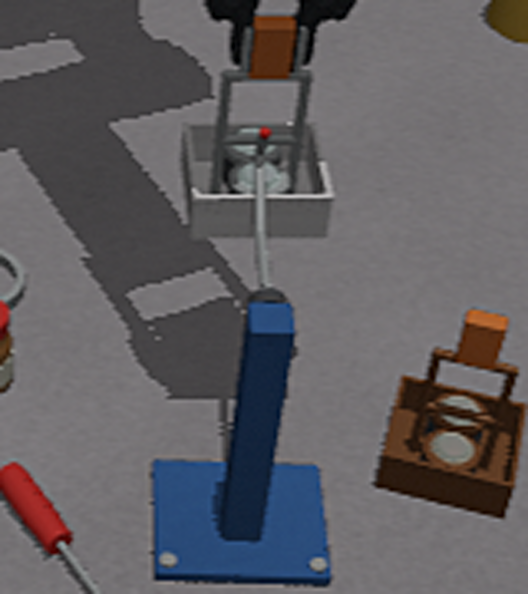

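The low bar is past the corner and nothing touched (force stays at weight). Carrying on outwards, then across towards the nest, slowly.

```bash
python3 -m crank '{"hand":[255,255,255,255,255],"translation":[[-0.0038,-0.0006,0.008],[-0.0085,-0.0013,0.018],[-0.0132,-0.0021,0.028],[-0.018,-0.0028,0.038],[-0.0235,-0.0037,0.050]],"dr":[[0,0,0],[0,0,0],[0,0,0],[0,0,0],[0,0,0]]}' | grep -E "pos|ft"
python3 -m crank '{"hand":[255,255,255,255],"translation":[[0,-0.0007,0.010],[0,-0.0015,0.020],[0,-0.0022,0.028],[0,-0.0022,0.030]],"dr":[[0,0,0],[0,0,0],[0,0,0],[0,0,0]]}' | grep -E "pos|ft"
python3 -m crank '{"hand":[255,255,255,255,255],"translation":[[0,0.005,-0.0026],[0,0.015,-0.0077],[0,0.032,-0.0164],[0,0.050,-0.0257],[0,0.070,-0.036]],"dr":[[0,0,0],[0,0,0],[0,0,0],[0,0,0],[0,0,0]]}' | grep -E "pos|ft"
python3 -m crank '{"hand":[255,255,255,255,255],"translation":[[0,0.020,-0.0103],[0,0.040,-0.0206],[0,0.060,-0.0308],[0,0.080,-0.0411],[0,0.100,-0.0514]],"dr":[[0,0,0],[0,0,0],[0,0,0],[0,0,0],[0,0,0]]}' | grep -E "pos|ft"
python3 -m crank '{"hand":[255,255,255,255,255],"translation":[[0,0.020,-0.0103],[0,0.038,-0.0195],[0,0.050,-0.0257],[0,0.055,-0.0283],[0,0.055,-0.0283]],"dr":[[0,0,0],[0,0,0],[0,0,0],[0,0,0],[0,0,0]]}' | grep -E "time|pos|ft"
python3 - <<'E'
from h import *
im,d,k=grab("wrist","n1"); s=sensors.observe(); print(s["position"],s["q"])
E
```

```text
position: [0.4923, 0.2212, 0.3296]
ft_force: [0.6, 0.6, -4.0]
position: [0.4637, 0.2304, 0.3291]
ft_force: [0.2, 0.4, -3.4]
position: [0.4838, 0.1519, 0.3289]
ft_force: [-0.0, 0.0, -4.5]
position: [0.51, 0.0421, 0.3289]
ft_force: [0.0, -0.7, -3.6]
time_s: 12.1
position: [0.5243, -0.0164, 0.3289]
ft_force: [0.6, 0.5, -4.4]
[ 0.5241828  -0.01573271  0.32905416] [-1.46749175e+01  1.62559669e+01  6.66951954e+01  1.66108165e-02
  9.70642394e+01  8.89338421e+01]
```

View pics/n1.png

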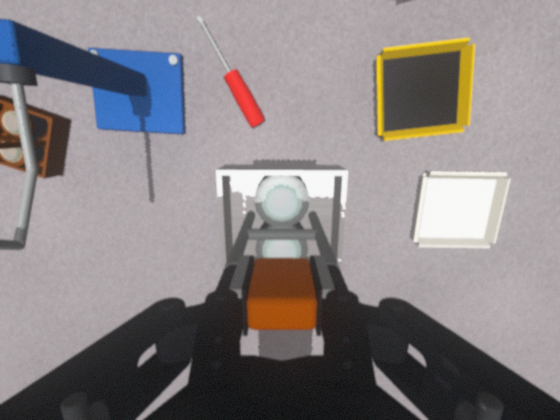

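```bash
python3 -m crank '{"hand":[255,255,255,255,255],"translation":[[0,0.010,-0.003],[0,0.030,-0.009],[0,0.050,-0.015],[0,0.065,-0.020],[0,0.070,-0.022]],"dr":[[0,0,0],[0,0,0],[0,0,0],[0,0,0],[0,0,0]]}' | grep -E "pos|ft"
python3 -m crank '{"hand":[255],"translation":[[0,0,0]],"dr":[[0,0,0]]}' | grep -E "pos|ft"
cat > nest.py <<'E'
from h import *
from scipy.spatial.transform import Rotation
import sys
R=[];L=[]
for n in sys.argv[1:]:
    im,d,k=load(n); P=cloud(d,k); h=cv2.cvtColor(im,cv2.COLOR_BGR2HSV).astype(int)
    y=(h[...,0]>=18)&(h[...,0]<=34)&(h[...,1]>130)&(h[...,2]>80)&(P[...,0]>.5)&(P[...,0]<.69)&(P[...,1]>-.34)&(P[...,1]<-.15)&(P[...,2]<.03)
    cn,hi=cv2.findContours(y.astype(np.uint8),cv2.RETR_CCOMP,cv2.CHAIN_APPROX_NONE); cn=sorted(cn,key=len)[::-1]
    for c,z,t in ((cn[0],.02,"mouth"),(cn[1],.006,"floor")):
        w=np.array([onplane(*p,k,z)[:2] for p in c[:,0]],np.float32)*1000; print(n,t,np.round(np.array(cv2.minAreaRect(w)[0]),1),np.round(cv2.minAreaRect(w)[1],1),round(cv2.minAreaRect(w)[2],1))
    M=cv2.moments(cn[1]); R.append(ray(M["m10"]/M["m00"],M["m01"]/M["m00"],k))
    fl=(h[...,2]<70)&(P[...,0]>.56)&(P[...,0]<.63)&(P[...,1]>-.27)&(P[...,1]<-.21); print(" floor z",np.round(np.median(P[fl][:,2]),4),"lip z",np.round(np.percentile(P[y][:,2],[2,50,98]),4))
if len(R)>1: print("floor centre triangulated",triang(R))
E
python3 - <<'E'
from h import *
im,d,k=grab("wrist","n2"); s=sensors.observe(); print(s["position"])
E
python3 nest.py n1 n2
```

```text
position: [0.5292, -0.0903, 0.329]
ft_force: [0.4, -0.1, -4.9]
position: [0.5292, -0.0894, 0.329]
ft_force: [0.4, -0.3, -4.6]
[ 0.52915116 -0.08873402  0.32908141]
n1 mouth [ 598.1 -240.7] [133.8 123.2] 82.6
n1 floor [ 598.4 -241.9] [110.6 101.2] 82.7
 floor z 0.0053 lip z [0.0039 0.0148 0.0203]
n2 mouth [ 598.3 -241.4] [133.5 122.9] 82.6
n2 floor [ 598.2 -241.9] [111.2 101.3] 82.6
 floor z 0.0053 lip z [0.0046 0.015  0.0202]
floor centre triangulated [ 0.60037219 -0.24263794  0.00531325]
```

```bash
python3 -m crank '{"hand":[255,255,255,255,255],"translation":[[0,0.007,-0.005],[0,0.022,-0.017],[0,0.038,-0.030],[0,0.054,-0.042],[0,0.070,-0.0545]],"dr":[[0,0,0],[0,0,0],[0,0,0],[0,0,0],[0,0,0]]}' | grep -E "pos|ft"
python3 -m crank '{"hand":[255,255,255,255,255],"translation":[[0,0.016,-0.0125],[0,0.032,-0.025],[0,0.046,-0.036],[0,0.057,-0.0445],[0,0.0625,-0.0486]],"dr":[[0,0,0],[0,0,0],[0,0,0],[0,0,0],[0,0,0]]}' | grep -E "pos|ft"
python3 -m crank '{"hand":[255,255,255,255,255],"translation":[[0,0,0],[0,0,0],[0,0,0],[0,0,0],[0,0,0]],"dr":[[-0.03,0,0],[-0.06,0,0],[-0.09,0,0],[-0.108,0,0],[-0.108,0,0]]}'
python3 - <<'E'
from h import *
im,d,k=grab("wrist","n3"); s=sensors.observe(); p=s["position"]; P=cloud(d,k); h=cv2.cvtColor(im,cv2.COLOR_BGR2HSV).astype(int)
R=s["tool_rot"]; cx=-R[:,2]; cy=-R[:,1]
m=(h[...,1]<50)&(h[...,2]>120)&(P[...,2]>.2)&(P[...,2]<.3)
Q=P-p; X=Q@cx; Y=Q@cy; Z=Q[...,2]
q=m&(np.abs(Z+.083)<.008); print(q.sum(),"X",np.round(np.percentile(X[q],[1,99]),4),"Y",np.round(np.percentile(Y[q],[1,99]),4))
f=q&(X>.038)
A=np.c_[X[q],Y[q],np.ones(q.sum())]; print("plane rim",np.linalg.lstsq(A,Z[q],rcond=None)[0], "front z left/right",np.median(Z[f&(Y>.02)]),np.median(Z[f&(Y<-.02)]), "front Xmax by col", [round(float(np.percentile(X[f&(abs(Y-y)<.005)],97)),4) for y in (-.03,0,.03)])
print(s["wrist_torque"],s["q"])
E
```

```text
position: [0.5662, -0.1703, 0.3291]
ft_force: [-0.8, 0.1, -3.5]
position: [0.5988, -0.2429, 0.3285]
ft_force: [-0.8, -0.8, -5.4]
time_s: 14.3
position: [0.5982, -0.2416, 0.3294]
tool_rot: [[0.0, -0.128, -0.992], [-0.0, -0.992, 0.128], [-1.0, 0.0, -0.0]]
ft_force: [-0.3, -0.3, -5.1]
grip_width: 0.0292
4687 X [-0.033   0.0437] Y [-0.0486  0.0506]
plane rim [-0.04098971  0.00334039 -0.08051799] front z left/right -0.08277779056557777 -0.08281842885494248 front Xmax by col [0.0435, 0.0436, 0.0438]
[ 0.02383018 -0.02182077  0.00475146] [-3.24949308e+01  3.00381738e+01  4.48988745e+01  1.30407017e-03
  1.05054135e+02  6.48875060e+01]
```

```bash
python3 -m crank '{"hand":[255,255,255,255,255],"translation":[[0.010,0,0],[0.030,0,0],[0.050,0,0],[0.070,0,0],[0.090,0,0]],"dr":[[0,0,0],[0,0,0],[0,0,0],[0,0,0],[0,0,0]]}' | grep -E "pos|ft"
python3 -m crank '{"hand":[255,255,255,255,255],"translation":[[0.018,0,0],[0.036,0,0],[0.054,0,0],[0.066,0,0],[0.072,0,0]],"dr":[[0,0,0],[0,0,0],[0,0,0],[0,0,0],[0,0,0]]}' | grep -E "pos|ft"
python3 -m crank '{"hand":[255],"translation":[[0,0,0]],"dr":[[0,0,0]]}'
python3 - <<'E'
from h import *
a,_,_=grab("scene","p1"); b,_,_=grab("top","p1t")
s=sensors.observe(); print(s["ft_force"],s["wrist_torque"])
o=np.hstack([cv2.resize(a[175:310,100:235],(400,400),interpolation=cv2.INTER_CUBIC),cv2.resize(b[140:260,340:460],(400,400),interpolation=cv2.INTER_CUBIC)]); cv2.imwrite("pics/p1c.png",o)
E
```

```text
position: [0.5979, -0.2418, 0.2375]
ft_force: [0.1, -0.7, -3.8]
position: [0.5978, -0.2417, 0.1656]
ft_force: [0.2, 0.7, -4.5]
time_s: 15.45
position: [0.5981, -0.2419, 0.1665]
tool_rot: [[-0.001, -0.129, -0.992], [0.001, -0.992, 0.129], [-1.0, -0.0, 0.001]]
ft_force: [0.0, -0.4, -4.6]
grip_width: 0.0294
[-0.06514054 -0.24419242 -4.06280004] [-0.00183789 -0.0613673  -0.02359208]
```

View pics/p1c.png

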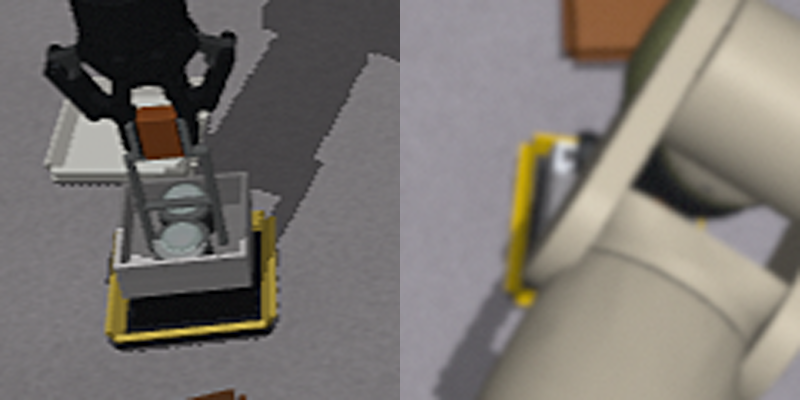

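The tray is aligned over the nest: scene crop tray (180,250) above the yellow lip (190,310), edges parallel. Lowering slowly.

```bash
python3 -m crank '{"hand":[255,255,255,255,255],"translation":[[0.005,0,0],[0.012,0,0],[0.019,0,0],[0.025,0,0],[0.028,0,0]],"dr":[[0,0,0],[0,0,0],[0,0,0],[0,0,0],[0,0,0]]}' | grep -E "pos|ft"
python3 -m crank '{"hand":[255,255,255,255,255],"translation":[[0.002,0,0],[0.004,0,0],[0.006,0,0],[0.008,0,0],[0.009,0,0]],"dr":[[0,0,0],[0,0,0],[0,0,0],[0,0,0],[0,0,0]]}' | grep -E "pos|ft"
python3 -m crank '{"hand":[255],"translation":[[0,0,0]],"dr":[[0,0,0]]}' | grep -E "pos|ft"
python3 -c "
from h import *
s=sensors.observe(); print(s['ft_force'],s['wrist_torque'],s['position'])"
```

```text
position: [0.598, -0.2418, 0.1381]
ft_force: [-0.9, 0.1, -4.0]
position: [0.5982, -0.242, 0.13]
ft_force: [0.1, -0.0, -4.6]
position: [0.5982, -0.242, 0.13]
ft_force: [0.3, -0.4, -4.7]
[ 0.30452791 -0.40617753 -4.66403362] [-0.06356428  0.00118691 -0.02762764] [ 0.59820013 -0.24198619  0.12999441]
```

```bash
python3 -m crank '{"hand":[255,255,255],"translation":[[0.001,0,0],[0.002,0,0],[0.003,0,0]],"dr":[[0,0,0],[0,0,0],[0,0,0]]}' | grep -E "pos|ft"
python3 -m crank '{"hand":[255,255],"translation":[[0.0007,0,0],[0.001,0,0]],"dr":[[0,0,0],[0,0,0]]}' | grep -E "pos|ft"
python3 -m crank '{"hand":[255],"translation":[[0,0,0]],"dr":[[0,0,0]]}' | grep -E "pos|ft"
```

```text
position: [0.5982, -0.242, 0.1271]
ft_force: [-0.2, -0.8, -4.8]
position: [0.5982, -0.242, 0.1261]
ft_force: [-0.3, 0.6, -3.0]
position: [0.5983, -0.242, 0.1261]
ft_force: [1.1, 0.3, -5.1]
```

```bash
python3 -m crank '{"hand":[255,255,255],"translation":[[0.0005,0,0],[0.001,0,0],[0.001,0,0]],"dr":[[0,0,0],[0,0,0],[0,0,0]]}' | grep -E "pos|ft"
python3 -m crank '{"hand":[255],"translation":[[0,0,0]],"dr":[[0,0,0]]}' | grep -E "pos|ft"
```

```text
position: [0.5984, -0.242, 0.126]
ft_force: [-2.8, 2.3, 4.7]
position: [0.5983, -0.242, 0.126]
ft_force: [-2.8, 3.0, 5.8]
```

Contact is about 10 N at TCP z 0.126, as expected for tray-on-floor. Releasing gently.

```bash
python3 -m crank '{"hand":[255,255,160,155,150],"translation":[[0,0,0],[0,0,0],[0,0,0],[0,0,0],[0,0,0]],"dr":[[0,0,0],[0,0,0],[0,0,0],[0,0,0],[0,0,0]]}' 20 | grep -E "pos|ft|grip"
python3 -m crank '{"hand":[140,125,110,90,70],"translation":[[0,0,0],[0,0,0],[0,0,0],[0,0,0],[0,0,0]],"dr":[[0,0,0],[0,0,0],[0,0,0],[0,0,0],[0,0,0]]}' | grep -E "pos|ft|grip"
python3 -m crank '{"hand":[70,70],"translation":[[0,0,0],[0,0,0]],"dr":[[0,0,0],[0,0,0]]}' | grep -E "pos|ft|grip"
python3 -m crank '{"hand":[70,70,70,70,70],"translation":[[-0.010,0,0],[-0.025,0,0],[-0.050,0,0],[-0.075,0,0],[-0.100,0,0]],"dr":[[0,0,0],[0,0,0],[0,0,0],[0,0,0],[0,0,0]]}' | grep -E "pos|ft|grip"
python3 - <<'E'
from h import *
im,d,k=grab("wrist","rel"); P=cloud(d,k); h=cv2.cvtColor(im,cv2.COLOR_BGR2HSV).astype(int); z=P[...,2]
near=(abs(P[...,0]-.598)<.08)&(abs(P[...,1]+.242)<.08)
m=near&(h[...,1]<50)&(h[...,2]>120)&(abs(z-.044)<.01); q=P[m]; print("rim z pct",np.round(np.percentile(q[:,2],[5,50,95]),4)); print(cv2.minAreaRect((q[:,:2]*1000).astype(np.float32)))
o=near&(h[...,0]>=4)&(h[...,0]<=16)&(h[...,1]>150)&(z>.155); q=P[o]; print("block top",o.sum(),np.round(np.median(q,0),4),cv2.minAreaRect((q[:,:2]*1000).astype(np.float32)))
E
```

```text
position: [0.5983, -0.2422, 0.125]
ft_force: [0.5, 0.4, 0.1]
grip_width: 0.0348
position: [0.5982, -0.242, 0.1251]
ft_force: [0.5, -0.1, -0.0]
grip_width: 0.0616
position: [0.5982, -0.242, 0.1251]
ft_force: [-0.9, -0.1, -0.2]
grip_width: 0.0618
position: [0.5982, -0.242, 0.227]
ft_force: [0.5, 0.0, -0.2]
grip_width: 0.062
rim z pct [0.0402 0.0436 0.0498]
((597.4945678710938, -241.0145263671875), (100.00460815429688, 90.04589080810547), 82.48086547851562)
block top 792 [ 0.599  -0.2416  0.1621] ((607.5563354492188, -250.87875366210938), (87.72576904296875, 88.92314910888672), 45.728004455566406)
```

View pics/rel.png

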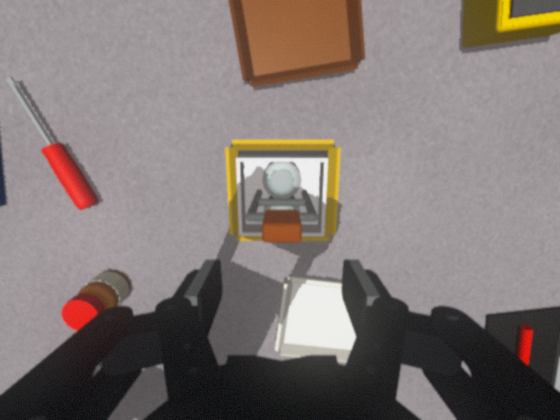

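The view shows the tray seated inside the lip (centred about (283,195)), square with it, with fingers clear. Rim z is 0.0436 (expected 0.044) and block top 0.162 (expected 0.163), so it is fully home and level.

```bash
python3 -m crank '{"hand":[70,70,70],"translation":[[-0.020,0,0],[-0.030,0,0],[-0.030,0,0]],"dr":[[0,0,0],[0,0,0],[0,0,0]]}' | grep -E "time|pos|ft"
python3 -c "
from h import *
env.close_job()"
```

```text
time_s: 19.7
position: [0.5986, -0.2422, 0.2569]
ft_force: [0.4, 0.4, -0.5]
the job is handed in; nothing more can be done
```

The carrier is off its hook and sitting upright in the black, yellow-lipped nest. It is released with the arm clear, and I handed the job in at about 19.7 s.

- **Hook:** I measured the hook arm's slope from a side view at about 25°. I lifted the carrier 36 mm and drew it out parallel to the arm. The readings stayed around the carrier's own weight (about 4.5 N). One momentary 5.7 N reading beside the tip settled back, so I saw no sign of contact with the hook.
- **Placing:** Contact with the nest floor was about 10 N. I then released slowly and backed off straight up.
- **Last checks:**

| | Measured | Expected |
|---|---|---|
| Tray rim height | 43.6 mm | 44 mm |
| Block top height | 162 mm | 163 mm |
| Tray centre offset from nest centre | about 1 mm | 0 |
| Tray angle offset from nest | about 0.1° | 0 |

- **Bystanders:** In the last picture the jar and screwdriver look undisturbed. The bezel ring was not in that view, but the arm and carrier never came near it.
- **Disagreements:** The fixed cameras differed by about 5 mm, so I used the wrist camera for final positions. While held, a rough fit suggested the carrier was tilted by up to 2°, and the heights above show it levelled on the floor.

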